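Load the drill's tool magazine in order

TASK

Load the three slotted tool holders into the round tool magazine one after another: the shortest into the pocket marked with one stud, then the medium one into the pocket with two studs, then the tallest into the pocket with three. A drive key lies across the floor of every pocket at an angle nobody has noted: rest the holder on it, turn the holder under light pressure, without forcing it, until its slots drop over the key, and leave it fully home and upright. Do not knock over a holder or shift the other things on the bench.

Things in the scene. Friction and masses are not known exactly. Their poses are not given: they have to be found in the camera images.
- magazine: round tool magazine fixed to the bench at any yaw: grey disc 280 mm wide, 12 mm thick, with three upright round sockets 120 degrees apart, axes 80 mm from the disc's axis, and a low hub (52 mm wide, up to 40 mm above the bench). One, two or three small steel studs (12 mm) between a socket and the disc's edge mark it. Origin: centre of the underside, z up.
- pocket1 (a point): centre of the floor of the one-stud pocket, 12 mm above the bench. Socket: outside 64 mm, bore 44 mm, 40 mm deep, no chamfer. A steel key 34 mm long, 6 mm wide, 10 mm high lies across the floor's centre at an unknown angle (not measured, different in each pocket) and stays put; a holder at a wrong angle stands on it 10 mm above home.
- pocket2 (a point): centre of the floor of the two-stud pocket, built like pocket1, key at another angle
- pocket3 (a point): centre of the floor of the three-stud pocket, built like pocket1, key at another angle
- holder_short: short steel tool holder, 95 mm tall, 0.4 to 0.8 kg, standing upright. From below: foot 14 mm high, 36 mm wide, with two slots 10 mm wide crossing along its x and y axes (fits over a key at every quarter turn, to about 0.1 rad); shank 40 mm wide up to 44 mm; flange 56 mm wide to 52 mm; plain round head to grip, 54 mm wide, to the top. Origin: centre of the underside, z up.
- holder_medium: medium tool holder, same foot, shank and flange; head 44 mm in diameter from 52 mm up to its top at 115 mm. Origin: centre of the foot's underside, z up; slots along x and y.
- holder_tall: tall, slim tool holder, same foot, shank and flange; head 34 mm in diameter from 52 mm up to its top at 135 mm. Origin: centre of the foot's underside, z up; slots along x and y.
- oil_bottle: bystander: white bottle, 60 mm in diameter, 120 mm tall; origin at the centre of its underside
- mug: bystander: white mug, 80 mm in diameter, 90 mm tall; origin at the centre of its underside
- wrench: bystander: wrench 180 mm long lying on the bench; origin at its underside
There are look-alikes about, which are no part of the job. What is shaped like the holder_tall but blue or brown is not meant.

How it is judged (in metres and radians):
On the way, in this order (a step that is already met when the one before it is completed fails the run):
1. short holder fully home over the key in the pocket with 1 stud (horizontal distance between holder_short and pocket1 below 0.005 m and z of holder_short in the frame of pocket1 below 0.003 m and angle between holder_short's own z axis and vertical below 0.06 rad), for 0.2 s.
2. medium holder fully home over the key in the pocket with 2 studs (horizontal distance between holder_medium and pocket2 below 0.005 m and z of holder_medium in the frame of pocket2 below 0.003 m and angle between holder_medium's own z axis and vertical below 0.06 rad), for 0.2 s.
3. tall holder fully home over the key in the pocket with 3 studs (horizontal distance between holder_tall and pocket3 below 0.005 m and z of holder_tall in the frame of pocket3 below 0.003 m and angle between holder_tall's own z axis and vertical below 0.06 rad), for 0.2 s.
At the end, for the whole second after the job is handed in: Short, medium and tall holder stand in the one-, two- and three-stud pocket: each within 5 mm of the pocket's axis, its foot within 3 mm of the pocket's floor (down over the key), upright within 0.06 rad, at rest (all of step 1 and all of step 2 and all of step 3 and linear speed of each of holder_short, holder_medium, holder_tall below 0.02 m/s); the robot touches nothing.
It fails at once if a holder tipped over (more than 0.5 rad) (angle between any of holder_short, holder_medium, holder_tall's own z axis and vertical above 0.5 rad).
It fails at once if forced: more than 120 N between the magazine and anything (contact force between magazine and anything else above 120 N).
It fails at once if another thing on the bench shifted more than 30 mm (distance of any of oil_bottle, mug, wrench from where it was at the start of the episode above 0.03 m).
It also fails if it takes over 72 s, if anything falls off the work surface, if the arm or the gripper's body presses on something with over 40 N, if the wrist force passes 120 N, or if a joint passes its speed limit or range.

ROBOT

A 6-joint arm with a two-finger parallel gripper is mounted at the origin on the work surface. World frame = base frame: x ahead of the robot, y to its left, z up, the work surface at z = 0. Lengths are in mm, angles in rad, forces in N, time in s.
With the tool pointing down it reaches from about 275 to 750 mm from the base axis. Payload 10.2 kg.
Tool frame: the origin (TCP) lies between the finger pads; the fingertips stand 11 mm ahead of it and the grasp point (between the pads) lies 8 mm behind it (ctrl.tip_extent is the distance from the TCP to the fingertips, in mm); z points along the fingers, y is the direction in which the jaws open and shut (so a half turn about z gives the same grasp; the last joint's range is limited). The gripper opens to 85 mm and grips with 20 to 120 N. Pads are 22 mm wide; open, the fingers measure 114 mm over their backs; the gripper's body (76 mm by 85 mm) begins 54 mm behind the grasp point. The pads swing forward as they close: fully open they stand 13 mm farther back than shut.
Start: joints at [-1.33, 0.313, 1.498, -0, 1.331, -0.223], TCP at [234.848, -469.551, 242.294] pointing down, gripper open.
Joint ranges: [-2.94, 2.94], [-0.97, 2.17], [0.19, 2.56], [-1.23, 4.37], [0.02, 3.11], [-2.88, 2.88]. Speed limits (rad/s): [2.39, 2.39, 3.01, 3.14, 3.14, 3.14].

INTERFACE

Orientations are given as a unit quaternion [w, x, y, z].
In Python, from rig import ctrl gives the robot as it stands.
- The arm moves only by the tool apply_moves, never from a script. Its argument "commands" is a list of rows, each a list of 5 numbers: the finger opening in cm, from 0 to 8.54, then the shift along the tool's x, y, z in cm, then the turn about the tool's z in rad. In form: [[jaw, dx, dy, dz, roll], ...]. A call has 1 to 12 rows; each row shifts and turns the commanded pose from where the row before left it, along the tool's axes as they then stand; what a row does not reach is not made up. A row lasts 1/12 s, in which the tool goes at most 41.7 mm and 7.16 degrees, less where a joint would pass 70% of its speed; a pose out of reach is approached as far as the arm can. A call with a gripper value outside its range is refused whole. The fingers move at their own pace and stop on an object; "squeeze" is the grip in N (left out, the last holds). Time passes only in rows, so rows that do not move let the fingers close. It gives the time, the measured TCP pose, the force and the opening at its end, in the units of the state.
- ctrl.sense(): the state, without advancing time (a new reading comes with each control period).
- ctrl.capture(name): name is "side" or "top"; returns the picture (480x640x3 uint8, red, green, blue); there is no depth.
- ctrl.camera_info(name): a dict with "fov_y" (degrees; the focal length in pixels is half the picture's height over the tangent of half this angle, whatever the lens; pixels are square), "cx", "cy" (the principal point, pixels), "dist_coeffs" ([k1, k2, p1, p2, k3] as OpenCV has them; the pictures are not rectified), "camera_from_world" (4x4, takes a point from world to camera coordinates). Camera axes: x right, y down, z forward; pixel columns grow to the right and rows downward; lengths in mm; the calibration is good to about 2 mm. A picture is of the moment at which its call begins. camera_info takes no time and is no camera call.
- ctrl.finish_job(): hands the job in, once; it reports no verdict.
The state is a dict: "time_s": time; "joints": joint angles; "dq": joint speeds; "tau": joint torques, N m; "eef_pos": TCP position; "ee_rot": TCP orientation; "force": force on the tool from outside, world axes, zero at the start; "wrist_torque": the same for the moment, N m; "grip_width": opening from 0.0 (shut) to 1.0 (fully open).
Only numpy, scipy, OpenCV 4.12 (cv2) and the standard library are available. Lean on these libraries where they do the work, as an engineer would, in place of code of your own. Each camera call takes 0.05 s, during which the arm holds its last target.

## Working session

There is one attempt and no reset: what is moved stays moved. The work goes in short steps, Python scripts to look and compute and a tool call to move; the robot and the scene stay as the last step left them, time stands still between calls to the robot, and variables do not carry over. Pictures are saved under pics/ and viewed, and the job is handed in when it is done.

Besides the shell and the picture viewer there is one more tool, called after "Request:" by a JSON object that holds its "op" and its "data", one argument or row to a line. apply_moves: Moves the arm, as the interface text tells. Its arguments: {"type":"object","properties":{"commands":{"type":"array"},"squeeze":{"type":"number"}},"required":["commands"]}

```bash
ls; mkdir -p pics
python3 - <<'E'
from rig import ctrl
import cv2
for n in("side","top"):
    cv2.imwrite(f"pics/{n}0.png",ctrl.capture(n)[:,:,::-1]); print(ctrl.camera_info(n))
print(ctrl.sense())
E
```

```text
pics
{'fov_y': 51.40775451155351, 'cx': 314.98023543595565, 'cy': 229.67439959717467, 'dist_coeffs': array([-0.00228023,  0.        ,  0.        ,  0.        ,  0.        ]), 'camera_from_world': array([[ 9.80906399e-01, -1.94291044e-01,  8.58064049e-03,
        -5.80270038e+02],
       [-9.44314092e-02, -5.14393194e-01, -8.52339340e-01,
         1.16831659e+02],
       [ 1.70015724e-01,  8.35254830e-01, -5.22918753e-01,
         8.14546984e+02],
       [ 0.00000000e+00,  0.00000000e+00,  0.00000000e+00,
         1.00000000e+00]])}
{'fov_y': 51.739754192329826, 'cx': 319.6781102740213, 'cy': 235.07219576430293, 'dist_coeffs': array([-0.01041888,  0.        ,  0.        ,  0.        ,  0.        ]), 'camera_from_world': array([[ 5.38134025e-03, -9.99948053e-01, -8.65632716e-03,
         8.25146102e+01],
       [-9.88563852e-01, -4.01507067e-03, -1.50749426e-01,
         6.25405403e+02],
       [ 1.50706839e-01,  9.36856608e-03, -9.88534106e-01,
         8.57829113e+02],
       [ 0.00000000e+00,  0.00000000e+00,  0.00000000e+00,
         1.00000000e+00]])}
{'time_s': 0.1, 'joints': array([-1.33037167e+00,  3.13412240e-01,  1.49831710e+00,  2.63592102e-05,
        1.33100155e+00, -2.23400137e-01]), 'dq': array([-4.01549921e-04, -2.89999842e-04, -4.89537680e-04, -6.10762708e-04,
       -8.33214683e-07,  6.46186813e-04]), 'tau': array([ 2.29073550e-03, -4.12898147e+01, -2.60144055e+01, -1.65355618e-04,
        3.05711714e-03,  1.51675272e-05]), 'eef_pos': array([ 234.81642734, -469.33662419,  241.79955304]), 'ee_rot': array([-5.69206148e-04,  9.73229194e-01,  2.29836053e-01,  7.95582511e-06]), 'force': array([ 0.99012814, -0.67441352,  0.08164798]), 'wrist_torque': array([-0.01959081,  0.05797154,  0.00231109]), 'grip_width': 1.000749210942042}
```

View pics/side0.png

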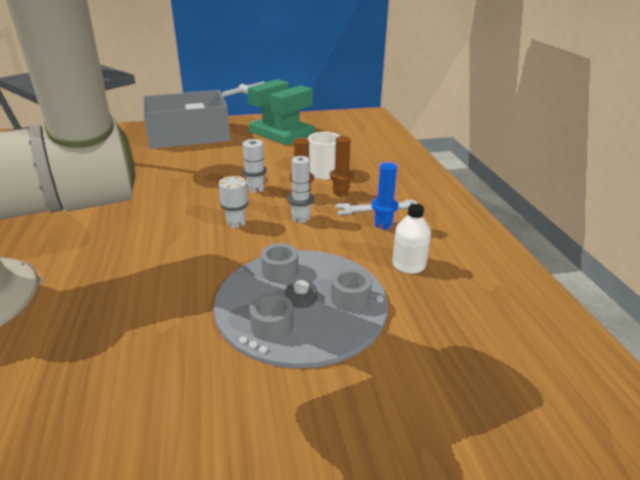

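View pics/top0.png

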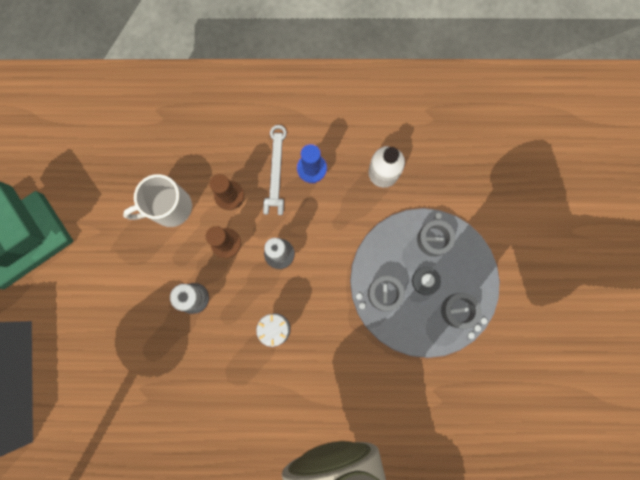

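Run:
```python
import cv2
t=cv2.imread("pics/top0.png"); s=cv2.imread("pics/side0.png")
cv2.imwrite("pics/t_mag.png",cv2.resize(t[200:365,340:510],(680,660)[:2],interpolation=cv2.INTER_CUBIC)[:600])
cv2.imwrite("pics/t_mag.png",cv2.resize(t[205:360,345:505],None,fx=3.8,fy=3.8,interpolation=cv2.INTER_CUBIC))
cv2.imwrite("pics/t_hold.png",cv2.resize(t[225:355,160:310],None,fx=4.5,fy=4.5,interpolation=cv2.INTER_CUBIC))
cv2.imwrite("pics/s_hold.png",cv2.resize(s[130:235,210:330],None,fx=5.5,fy=5.5,interpolation=cv2.INTER_CUBIC))
```

```text
(no output)
```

View pics/t_mag.png

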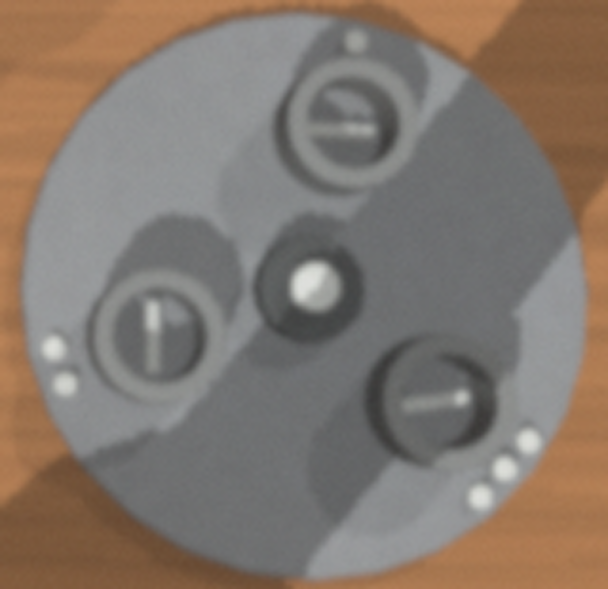

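View pics/t_hold.png

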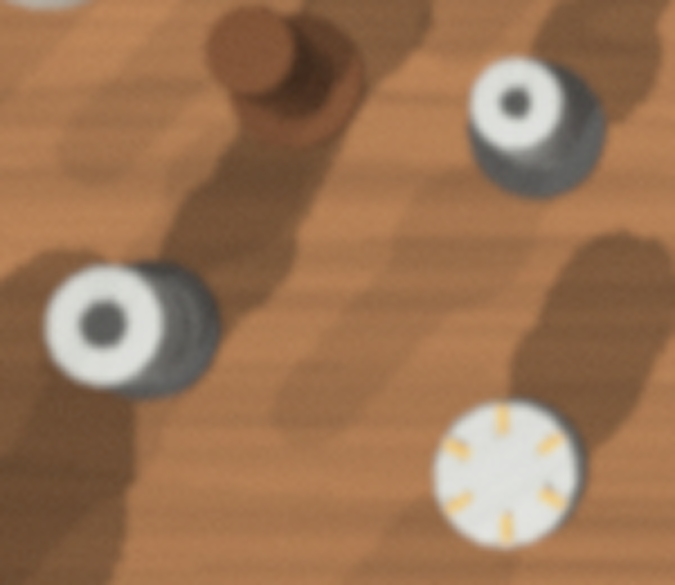

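View pics/s_hold.png

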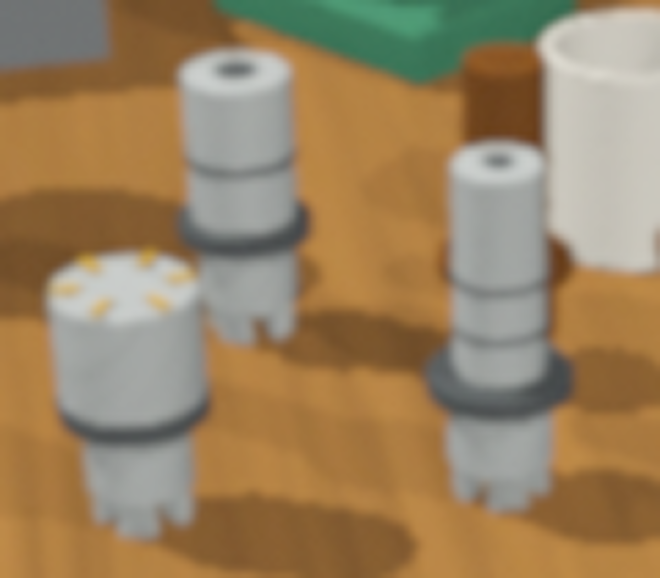

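```bash
cat > h.py <<'E'
import cv2,numpy as np
from rig import ctrl
def cam(n):
    c=ctrl.camera_info(n); f=240/np.tan(np.radians(c['fov_y']/2))
    return np.array([[f,0,c['cx']],[0,f,c['cy']],[0,0,1]]),np.array(c['dist_coeffs']),np.array(c['camera_from_world'])
def plane(n,uv,z):
    K,d,T=cam(n); p=cv2.undistortPoints(np.array(uv,float).reshape(-1,1,2),K,d).reshape(-1,2)
    r=np.c_[p,np.ones(len(p))]@T[:3,:3]; o=-T[:3,:3].T@T[:3,3]
    return (o+r*((z-o[2])/r[:,2])[:,None])[:,:2]
def proj(n,X):
    K,d,T=cam(n); return cv2.projectPoints(np.array(X,float).reshape(-1,1,3),cv2.Rodrigues(T[:3,:3])[0],T[:3,3],K,d)[0].reshape(-1,2)
E
python3 - <<'E'
from h import *
np.set_printoptions(precision=1,suppress=True)
t=cv2.imread("pics/top0.png"); s=cv2.imread("pics/side0.png")
hsv=cv2.cvtColor(t,cv2.COLOR_BGR2HSV)
# grey disc
g=((hsv[...,1]<60)).astype(np.uint8)*255
roi=np.zeros_like(g); roi[200:365,345:505]=1; g*=roi
g=cv2.morphologyEx(g,cv2.MORPH_OPEN,np.ones((3,3)))
c=max(cv2.findContours(g,cv2.RETR_EXTERNAL,cv2.CHAIN_APPROX_NONE)[0],key=cv2.contourArea)
P=plane("top",c.reshape(-1,2),12)
ce,r=cv2.minEnclosingCircle(P.astype(np.float32)); e=cv2.fitEllipse(P.astype(np.float32))
print("disc",ce,r,e)
C=np.array(e[0])
def cr(x,y,f,ox,oy): return [(x+.5)/f-.5+ox,(y+.5)/f-.5+oy]
st=[cr(*p,3.8,345,205) for p in[(355,42),(53,348),(65,383),(481,497),(505,468),(528,441)]]
S=plane("top",st,18)
for g_ in ([0],[1,2],[3,4,5]):
    m=S[g_].mean(0)-C; print("stud",S[g_].mean(0),np.degrees(np.arctan2(m[1],m[0])),np.hypot(*m))
rim=[cr(*p,3.8,345,205) for p in[(350,122),(157,334),(437,398)]]
R=plane("top",rim,52)
for p in R: m=p-C; print("rim",p,np.degrees(np.arctan2(m[1],m[0])),np.hypot(*m))
for a,b in [((308,130),(375,130)),((152,300),(153,372)),((403,407),(465,398))]:
    k=plane("top",[cr(*a,3.8,345,205),cr(*b,3.8,345,205)],22); d=k[1]-k[0]; print("key",k.mean(0),np.hypot(*d),np.degrees(np.arctan2(d[1],d[0]))%180)
# holders tops
w=((t.min(2)>165)).astype(np.uint8)*255
for name,box,z in(("short",(255,310,290,350),95),("med",(165,280,200,315),115),("tall",(262,235,290,265),135)):
    x0,y0,x1,y1=box; m=t[y0:y1,x0:x1].max(2)
    m=((m>185)*255).astype(np.uint8)
    c=max(cv2.findContours(m,cv2.RETR_EXTERNAL,cv2.CHAIN_APPROX_NONE)[0],key=cv2.contourArea).reshape(-1,2)+[x0,y0]
    e=cv2.fitEllipse(c.astype(np.float32)); print(name,e, plane("top",[e[0]],z))
for n,X in(("sidecheck",1),):
    for nm,z in(("disc",12),):
        pass
E
```

```text
disc (544.2938842773438, -110.9753189086914) 139.63186645507812 ((544.3289794921875, -110.97575378417969), (276.31488037109375, 276.88525390625), 75.13821411132812)
stud [ 667.7 -138.9] -12.738740925321247 126.49091321440324
stud [506.7  10.1] 107.27028075233717 126.80371035259937
stud [ 458.3 -204.8] -132.53534314249663 127.31268118015014
rim [ 622.2 -127.3] -11.878501438446044 79.54175335484024
rim [520.9 -33.6] 106.82844962475993 80.81498529164243
rim [ 491.8 -164.1] -134.68755072229175 74.75919659961042
key [ 622.7 -129.9] 33.074974220972145 90.23443037734985
key [521.1 -35.1] 34.807008731153786 179.9917503000343
key [ 489.7 -170.7] 30.432721275118237 98.38717147116623
short ((271.3724060058594, 330.15106201171875), (30.164794921875, 31.00159454345703), 4.619259357452393) [[455.3 165.6]]
med ((182.64285278320312, 296.91693115234375), (23.398845672607422, 24.379749298095703), 25.877361297607422) [[509.6 312.6]]
tall ((273.7672119140625, 247.19288635253906), (17.95455551147461, 19.893207550048828), 146.94052124023438) [[591.2 160.1]]
```

Run:
```python
from h import *
np.set_printoptions(precision=1,suppress=True)
s=cv2.imread("pics/side0.png")
hsv=cv2.cvtColor(s,cv2.COLOR_BGR2HSV)
g=(hsv[...,1]<70).astype(np.uint8)*255
roi=np.zeros_like(g); roi[240:365,205:395]=1; g*=roi
g=cv2.morphologyEx(g,cv2.MORPH_OPEN,np.ones((3,3)))
c=max(cv2.findContours(g,cv2.RETR_EXTERNAL,cv2.CHAIN_APPROX_NONE)[0],key=cv2.contourArea).reshape(-1,2)
c=c[c[:,1]<330]
P=plane("side",c,12); 
A=np.c_[2*P,np.ones(len(P))]; x=np.linalg.lstsq(A,(P**2).sum(1),rcond=None)[0]; print("disc side",x[:2],np.sqrt(x[2]+x[0]**2+x[1]**2))
# draw projections of predicted circles for check on side & top
t=cv2.imread("pics/top0.png")
a=np.linspace(0,2*np.pi,60)
def circ(img,n,xy,r,z,col):
    p=proj(n,np.c_[xy[0]+r*np.cos(a),xy[1]+r*np.sin(a),0*a+z])*4
    cv2.polylines(img,[p.round().astype(np.int32)],True,col,1)
for n,im,(x0,y0,x1,y1) in(("side",s,(200,130,400,360)),("top",t,(150,200,510,365))):
    big=cv2.resize(im,None,fx=4,fy=4,interpolation=cv2.INTER_CUBIC)
    for xy in[(622.4,-128.5),(520.5,-34.6),(490.1,-169.8)]:
        circ(big,n,xy,32,52,(0,0,255)); circ(big,n,xy,22,52,(0,255,0))
    circ(big,n,(544.3,-111),140,12,(0,0,255))
    for xy,z,r in(((455.3,165.6),95,27),((509.6,312.6),115,22),((591.2,160.1),135,17)):
        circ(big,n,xy,r,z,(0,0,255)); circ(big,n,xy,28,52,(255,0,0)); circ(big,n,xy,18,0,(0,255,255))
    cv2.imwrite(f"pics/{n}_ov.png",cv2.resize(big[y0*4:y1*4,x0*4:x1*4],(0,0),fx=.6 if n=="side" else .55,fy=.6 if n=="side" else .55,interpolation=cv2.INTER_AREA))
```

```text
disc side [ 545.7 -101.2] 139.03247973238737
```

View pics/side_ov.png

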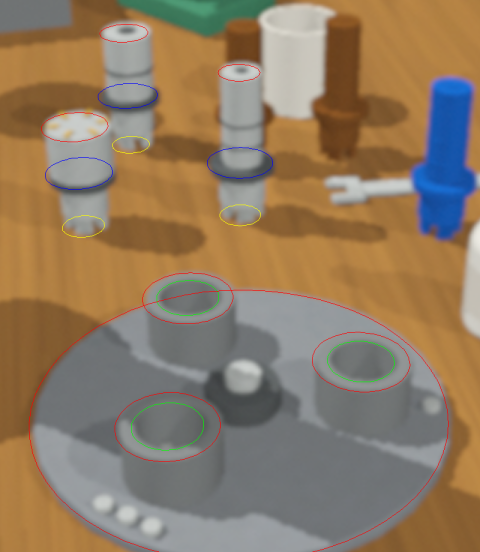

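View pics/top_ov.png

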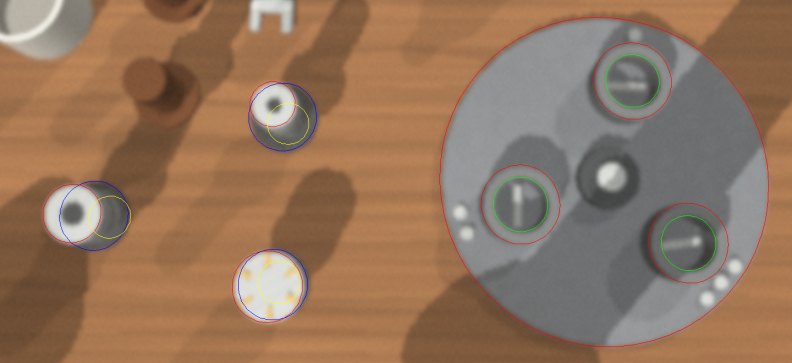

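```bash
cat >> h.py <<'E'
def go(x,y,z,jawyaw=None):
    s=ctrl.sense(); w,a,b,c=s['ee_rot']; 
    R=np.array([[1-2*(b*b+c*c),2*(a*b-w*c),2*(a*c+w*b)],[2*(a*b+w*c),1-2*(a*a+c*c),2*(b*c-w*a)],[2*(a*c-w*b),2*(b*c+w*a),1-2*(a*a+b*b)]])
    d=R.T@(np.array([x,y,z])-s['eef_pos'])/10
    jy=np.arctan2(R[1,1],R[0,1])
    print("t",round(s['time_s'],2),"pos",s['eef_pos'].round(1),"jawyaw",jy.round(3),"q6",s['joints'][5].round(3),"F",s['force'].round(1),"grip",round(s['grip_width'],3),"tilt",R[:,2].round(3))
    print("delta tool cm",d.round(2), "roll", None if jawyaw is None else round(-(jawyaw-jy),3))
E
python3 -c "
from h import *
print(getattr(ctrl,'tip_extent',None)); go(455.3,165.6,200)"
```

```text
11.0
t 0.1 pos [ 234.8 -469.3  241.8] jawyaw -1.107 q6 -0.223 F [ 1.  -0.7  0.1] grip 1.001 tilt [-0.     0.001 -1.   ]
delta tool cm [ 48.12 -46.92   4.25] roll None
```

Request:
{"op": "apply_moves", "data": {
  "commands": [
    [8.5,2.67,-2.6,0,0],
    [8.5,2.67,-2.6,0,0],
    [8.5,2.67,-2.6,0,0],
    [8.5,2.67,-2.6,0,0],
    [8.5,2.67,-2.6,0,0],
    [8.5,2.67,-2.6,0,0],
    [8.5,2.67,-2.6,0,0],
    [8.5,2.67,-2.6,0,0],
    [8.5,2.67,-2.6,0,0],
    [8.5,2.67,-2.6,0,0],
    [8.5,2.67,-2.6,0,0],
    [8.5,2.67,-2.6,0,0]
  ],
  "squeeze": 40
}}

```text
time_s: 1.1
eef_pos: [381.9, -45.3, 242.3]
ee_rot: [0.0, 0.973, 0.23, 0.0]
force: [1.2, -1.5, 0.1]
grip_width: 0.998
```

Request:
{"op": "apply_moves", "data": {
  "commands": [
    [8.5,2.67,-2.6,0,0],
    [8.5,2.67,-2.6,0.5,0],
    [8.5,2.67,-2.6,1,0],
    [8.5,2.67,-2.6,1,0],
    [8.5,2.67,-2.6,1,0],
    [8.5,2.67,-2.6,0.7,0],
    [8.5,0,0,0,0],
    [8.5,0,0,0,0]
  ]
}}

```text
time_s: 1.77
eef_pos: [455.0, 165.3, 199.4]
ee_rot: [-0.0, 0.973, 0.231, -0.001]
force: [-0.2, -0.2, -0.1]
grip_width: 0.998
```

```bash
python3 -c "
from h import *
go(455.3,165.6,70)"
```

```text
t 1.77 pos [455.  165.3 199.4] jawyaw -1.104 q6 1.21 F [-0.2 -0.2 -0.1] grip 0.998 tilt [-0.002 -0.    -1.   ]
delta tool cm [ 7.000e-02 -1.000e-02  1.294e+01] roll None
```

Request:
{"op": "apply_moves", "data": {
  "commands": [
    [8.5,0.07,0,3,0],
    [8.5,0,0,3,0],
    [8.5,0,0,3,0],
    [8.5,0,0,2,0],
    [8.5,0,0,1.4,0],
    [8.5,0,0,0.5,0],
    [8.5,0,0,0,0]
  ]
}}

```text
time_s: 2.35
eef_pos: [455.5, 163.4, 70.8]
ee_rot: [-0.0, 0.973, 0.229, -0.001]
force: [-0.1, -1.2, 0.2]
grip_width: 0.995
```

```bash
python3 -c "
from h import *
go(455.3,165.6,70)
s=ctrl.capture('side')[:,:,::-1]; t=ctrl.capture('top')[:,:,::-1]
a=cv2.resize(s[130:250,190:310],(390,390)); b=cv2.resize(t[270:390,210:330],(390,390)); cv2.imwrite('pics/g1.png',np.hstack([a,b]))"
```

```text
t 2.35 pos [455.5 163.4  70.8] jawyaw -1.108 q6 1.21 F [-0.1 -1.2  0.2] grip 0.995 tilt [-0.002 -0.    -1.   ]
delta tool cm [ 0.08 -0.21  0.08] roll None
```

View pics/g1.png

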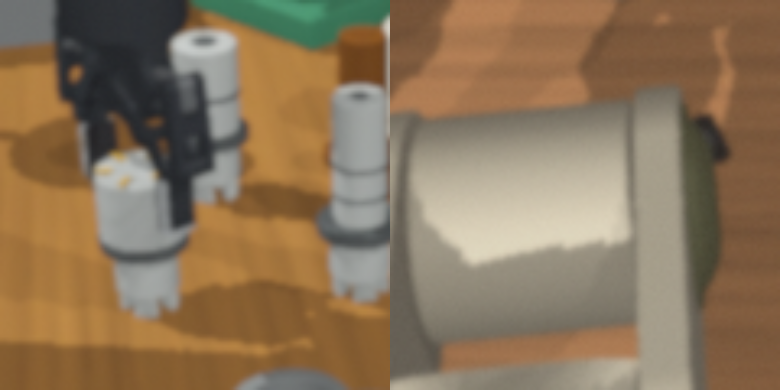

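Request:
{"op": "apply_moves", "data": {
  "commands": [
    [7.5,0,0,0,0],
    [6.5,0,0,0,0],
    [6,0,0,0,0],
    [5.5,0,0,0,0],
    [5,0,0,0,0],
    [5,0,0,0,0],
    [5,0,0,0,0],
    [5,0,0,0,0]
  ],
  "squeeze": 50
}}

```text
time_s: 3.12
eef_pos: [456.2, 164.5, 71.9]
ee_rot: [-0.0, 0.973, 0.23, 0.0]
force: [-1.4, 1.0, 6.3]
grip_width: 0.62
```

```bash
python3 -c "
from h import *
go(455.3,165.6,170)
s=ctrl.capture('side')[:,:,::-1]; 
cv2.imwrite('pics/g2.png',cv2.resize(s[130:250,190:310],(600,600)))"
```

```text
t 3.12 pos [456.2 164.5  71.9] jawyaw -1.107 q6 1.211 F [-1.4  1.   6.3] grip 0.62 tilt [ 0.001  0.    -1.   ]
delta tool cm [-0.02 -0.14 -9.81] roll None
```

View pics/g2.png

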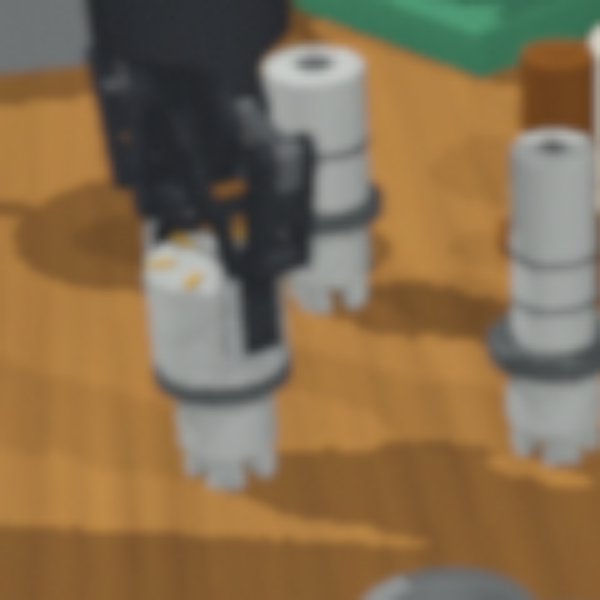

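Request:
{"op": "apply_moves", "data": {
  "commands": [
    [5,0,0,-1,0],
    [5,0,0,-2,0],
    [5,0,0,-3,0],
    [5,0,0,-3,0],
    [5,0,0,-1.5,0],
    [5,0,0,0,0]
  ]
}}

```text
time_s: 3.67
eef_pos: [457.1, 164.5, 179.6]
ee_rot: [0.0, 0.973, 0.23, 0.003]
force: [0.4, 0.7, -5.8]
grip_width: 0.622
```

```bash
python3 -c "
from h import *
go(622.4,-128.5,172)"
```

```text
t 3.67 pos [457.1 164.5 179.6] jawyaw -1.107 q6 1.211 F [ 0.4  0.7 -5.8] grip 0.622 tilt [ 0.006  0.001 -1.   ]
delta tool cm [ 1.67 33.6   0.84] roll None
```

Request:
{"op": "apply_moves", "data": {
  "commands": [
    [5,0.1,2,0,0],
    [5,0.17,3.5,0,0],
    [5,0.2,3.8,0,0],
    [5,0.2,3.8,0,0],
    [5,0.2,3.8,0,0],
    [5,0.2,3.8,0,0],
    [5,0.2,3.8,0,0],
    [5,0.2,3.8,0,0],
    [5,0.1,3.3,0,0],
    [5,0.1,2,0,0],
    [5,0,0,0,0.12],
    [5,0,0,0,0.12]
  ]
}}

```text
time_s: 4.67
eef_pos: [620.6, -129.8, 173.5]
ee_rot: [-0.001, 0.994, 0.108, -0.002]
force: [-0.1, -0.1, -5.6]
grip_width: 0.618
```

Request:
{"op": "apply_moves", "data": {
  "commands": [
    [5,0,0,0,0.12],
    [5,0,0,0,0.08],
    [5,0,0,2,0],
    [5,0,0,1,0],
    [5,0,0,0,0],
    [5,0,0,0,0]
  ]
}}

```text
time_s: 5.17
eef_pos: [620.6, -128.5, 144.9]
ee_rot: [-0.001, 1.0, 0.012, -0.001]
force: [-0.7, 0.3, -4.8]
grip_width: 0.617
```

```bash
python3 -c "
from h import *
go(622.4,-128.5,140)
s=ctrl.capture('side')[:,:,::-1]; t=ctrl.capture('top')[:,:,::-1]
a=cv2.resize(s[200:330,280:410],(390,390)); b=cv2.resize(t[160:290,370:500],(390,390)); cv2.imwrite('pics/p1.png',np.hstack([a,b]))
print(proj('side',[[622.4,-128.5,52],[622.4,-128.5,72]]))"
```

```text
t 5.17 pos [ 620.6 -128.5  144.9] jawyaw -1.547 q6 1.158 F [-0.7  0.3 -4.8] grip 0.617 tilt [-0.003  0.001 -1.   ]
delta tool cm [0.18 0.01 0.49] roll None
[[350.29299832 280.326135  ]
 [350.87993942 270.04841322]]
```

View pics/p1.png

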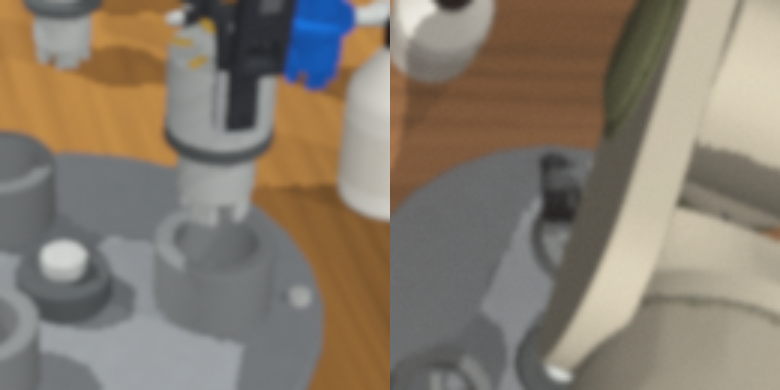

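Request:
{"op": "apply_moves", "data": {
  "commands": [
    [5,0.15,0,0.8,0],
    [5,0,0,0.8,0],
    [5,0,0,0.6,0],
    [5,0,0,0.5,0],
    [5,0,0,0,0],
    [5,0,0,0,0]
  ]
}}

```text
time_s: 5.77
eef_pos: [622.6, -128.6, 119.0]
ee_rot: [-0.0, 1.0, 0.012, -0.0]
force: [1.2, 0.2, -5.2]
grip_width: 0.618
```

```bash
python3 -c "
from h import *
go(622.4,-128.5,98)
s=ctrl.capture('side')[:,:,::-1]
cv2.imwrite('pics/p1b.png',cv2.resize(s[200:330,280:410],(600,600)))"
```

```text
t 5.77 pos [ 622.6 -128.6  119. ] jawyaw -1.547 q6 1.159 F [ 1.2  0.2 -5.2] grip 0.618 tilt [-0.001  0.    -1.   ]
delta tool cm [-0.02 -0.01  2.1 ] roll None
```

View pics/p1b.png

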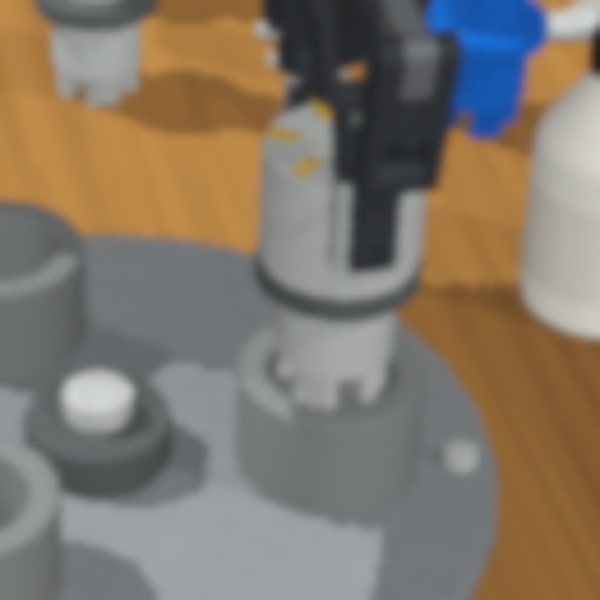

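Request:
{"op": "apply_moves", "data": {
  "commands": [
    [5,0,0,0.7,0],
    [5,0,0,0.7,0],
    [5,0,0,0.6,0],
    [5,0,0,0.2,0],
    [5,0,0,0.2,0],
    [5,0,0,0,0]
  ]
}}

```text
time_s: 6.32
eef_pos: [622.6, -128.6, 94.8]
ee_rot: [-0.0, 1.0, 0.012, -0.0]
force: [-0.6, -0.3, -4.9]
grip_width: 0.616
```

Request:
{"op": "apply_moves", "data": {
  "commands": [
    [5,0,0,0.15,0],
    [5,0,0,0,0],
    [5,0,0,0,0]
  ]
}}

```text
time_s: 6.57
eef_pos: [622.9, -128.7, 94.1]
ee_rot: [0.0, 1.0, 0.012, 0.0]
force: [0.4, 0.1, -4.3]
grip_width: 0.615
```

Request:
{"op": "apply_moves", "data": {
  "commands": [
    [5,0,0,0.15,0],
    [5,0,0,0,0],
    [5,0,0,0,0]
  ]
}}

```text
time_s: 6.82
eef_pos: [623.1, -128.8, 93.3]
ee_rot: [0.0, 1.0, 0.012, 0.001]
force: [-1.1, 0.7, 3.1]
grip_width: 0.616
```

Request:
{"op": "apply_moves", "data": {
  "commands": [
    [5,0,0,0.15,0],
    [5,0,0,0,0.05],
    [5,0,0,0,0.05],
    [5,0,0,0,0.05]
  ]
}}

```text
time_s: 7.15
eef_pos: [622.5, -128.6, 90.5]
ee_rot: [-0.0, 0.998, -0.064, -0.0]
force: [-0.4, -0.1, -5.1]
grip_width: 0.613
```

Request:
{"op": "apply_moves", "data": {
  "commands": [
    [5,0,0,0,0.06],
    [5,0,0,0,0.06],
    [5,0,0,0,0]
  ]
}}

```text
time_s: 7.4
eef_pos: [622.3, -128.5, 89.9]
ee_rot: [-0.0, 0.992, -0.124, -0.001]
force: [0.3, -0.4, -5.0]
grip_width: 0.615
```

Request:
{"op": "apply_moves", "data": {
  "commands": [
    [5,0,0,0.2,0],
    [5,0,0,0.2,0],
    [5,0,0,0,0]
  ]
}}

```text
time_s: 7.65
eef_pos: [622.3, -128.5, 86.0]
ee_rot: [-0.0, 0.993, -0.122, -0.001]
force: [0.2, 0.1, -5.0]
grip_width: 0.618
```

```bash
python3 -c "
from h import *
go(622.4,-128.5,84); print(ctrl.sense()['wrist_torque'])"
```

```text
t 7.65 pos [ 622.3 -128.5   86. ] jawyaw -1.816 q6 1.428 F [ 0.2  0.1 -5. ] grip 0.618 tilt [-0.001  0.    -1.   ]
delta tool cm [ 0.   -0.01  0.2 ] roll None
[ 0.02633354 -0.01398359 -0.00534948]
```

Request:
{"op": "apply_moves", "data": {
  "commands": [
    [5,0,0,0.15,0],
    [5,0,0,0.15,0],
    [5,0,0,0,0],
    [5,0,0,0,0]
  ]
}}

```text
time_s: 7.98
eef_pos: [622.9, -128.7, 84.1]
ee_rot: [0.0, 0.992, -0.123, 0.0]
force: [0.5, 0.1, -2.4]
grip_width: 0.616
```

Request:
{"op": "apply_moves", "data": {
  "commands": [
    [5,0,0,0.1,0],
    [5.8,0,0,0,0],
    [6.5,0,0,0,0],
    [8.5,0,0,0,0],
    [8.5,0,0,0,0],
    [8.5,0,0,0,0],
    [8.5,0,0,-2,0],
    [8.5,0,0,-4,0],
    [8.5,0,0,-4,0],
    [8.5,0,0,0,0]
  ]
}}

```text
time_s: 8.82
eef_pos: [625.3, -129.6, 191.3]
ee_rot: [0.002, 0.992, -0.123, 0.007]
force: [0.1, -0.1, 1.8]
grip_width: 0.995
```

```bash
python3 -c "
from h import *
go(509.6,312.6,200)
s=ctrl.capture('side')[:,:,::-1]; t=ctrl.capture('top')[:,:,::-1]
a=cv2.resize(s[200:330,280:410],(390,390)); b=cv2.resize(t[160:290,370:500],(390,390)); cv2.imwrite('pics/p1c.png',np.hstack([a,b]))"
```

```text
t 8.82 pos [ 625.3 -129.6  191.3] jawyaw -1.817 q6 1.429 F [ 0.1 -0.1  1.8] grip 0.995 tilt [ 0.013 -0.005 -1.   ]
delta tool cm [-21.98 -40.07  -1.24] roll None
```

View pics/p1c.png

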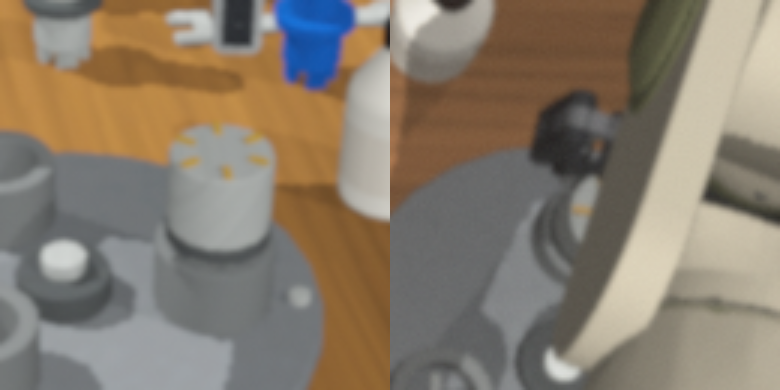

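Request:
{"op": "apply_moves", "data": {
  "commands": [
    [8.5,-1,-1.8,0,0],
    [8.5,-1.9,-3.5,0,0],
    [8.5,-1.9,-3.5,0,0],
    [8.5,-1.9,-3.5,0,0],
    [8.5,-1.9,-3.5,0,0],
    [8.5,-1.9,-3.5,0,0],
    [8.5,-1.9,-3.5,0,0],
    [8.5,-1.9,-3.5,0,0],
    [8.5,-1.9,-3.5,0,0],
    [8.5,-1.9,-3.5,0,0],
    [8.5,-1.9,-3.5,0,0],
    [8.5,-1.9,-3.2,0,0]
  ]
}}

```text
time_s: 9.92
eef_pos: [506.4, 314.5, 181.2]
ee_rot: [0.001, 0.992, -0.123, -0.001]
force: [0.8, 0.1, -0.2]
grip_width: 0.995
```

Request:
{"op": "apply_moves", "data": {
  "commands": [
    [8.5,0,0,0,0],
    [8.5,0,0,0,0],
    [8.5,0,0,0,0]
  ]
}}

```text
time_s: 10.17
eef_pos: [507.5, 312.1, 181.6]
ee_rot: [0.001, 0.992, -0.123, -0.001]
force: [-0.5, 0.0, -0.7]
grip_width: 0.996
```

```bash
python3 -c "
from h import *
go(509.6,312.6,90)
t=ctrl.capture('top')[:,:,::-1]
cv2.imwrite('pics/m0.png',cv2.resize(t[230:360,120:270],None,fx=4,fy=4))"
```

```text
t 10.17 pos [507.5 312.1 181.6] jawyaw -1.817 q6 2.172 F [-0.5  0.  -0.7] grip 0.996 tilt [-0.002 -0.001 -1.   ]
delta tool cm [ 0.2  -0.11  9.16] roll None
```

View pics/m0.png

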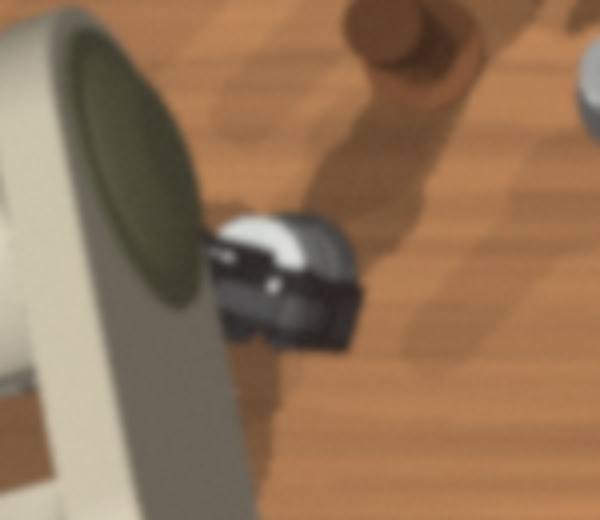

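Request:
{"op": "apply_moves", "data": {
  "commands": [
    [8.5,0.2,-0.1,2,0],
    [8.5,0,0,3,0],
    [8.5,0,0,2.5,0],
    [8.5,0,0,1.7,0],
    [8.5,0,0,0.9,0],
    [8.5,0,0,0,0],
    [8.5,0,0,0,0]
  ]
}}

```text
time_s: 10.8
eef_pos: [510.5, 312.5, 82.3]
ee_rot: [-0.0, 0.992, -0.123, 0.0]
force: [0.1, 0.0, 0.9]
grip_width: 0.992
```

```bash
python3 -c "
from h import *
go(509.6,312.6,80)
t=ctrl.capture('side')[:,:,::-1]
cv2.imwrite('pics/m1.png',cv2.resize(t[80:210,190:320],None,fx=4.4,fy=4.4,interpolation=2))"
```

```text
t 10.8 pos [510.5 312.5  82.3] jawyaw -1.818 q6 2.172 F [0.1 0.  0.9] grip 0.992 tilt [ 0.  0. -1.]
delta tool cm [-0.09  0.02  0.23] roll None
```

View pics/m1.png

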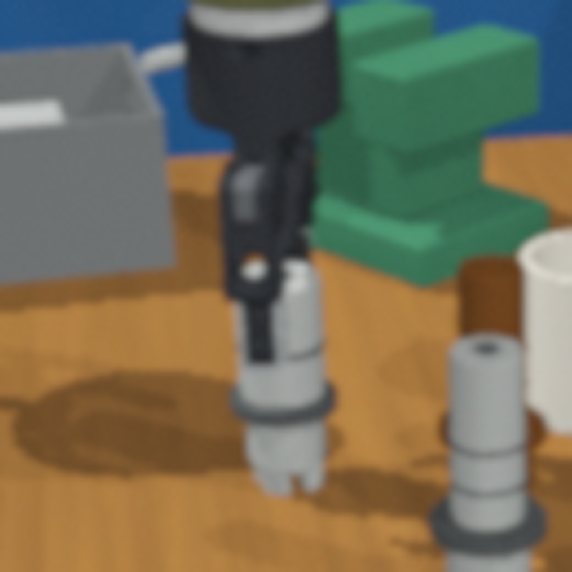

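Request:
{"op": "apply_moves", "data": {
  "commands": [
    [7.5,0,0,0,0],
    [6.5,0,0,0,0],
    [5.5,0,0,0,0],
    [5,0,0,0,0],
    [4.5,0,0,0,0],
    [4,0,0,0,0],
    [4,0,0,0,0],
    [4,0,0,0,0],
    [4,0,0,0,0]
  ]
}}

```text
time_s: 11.6
eef_pos: [510.1, 313.2, 82.2]
ee_rot: [-0.0, 0.992, -0.123, 0.0]
force: [-1.8, 1.1, 5.7]
grip_width: 0.502
```

```bash
python3 -c "
from h import *
go(509.6,312.6,180)
t=ctrl.capture('side')[:,:,::-1]
cv2.imwrite('pics/m2.png',cv2.resize(t[80:210,190:320],None,fx=4.4,fy=4.4,interpolation=2))"
```

```text
t 11.6 pos [510.1 313.2  82.2] jawyaw -1.817 q6 2.172 F [-1.8  1.1  5.7] grip 0.502 tilt [ 0.001  0.    -1.   ]
delta tool cm [-0.03  0.07 -9.78] roll None
```

View pics/m2.png

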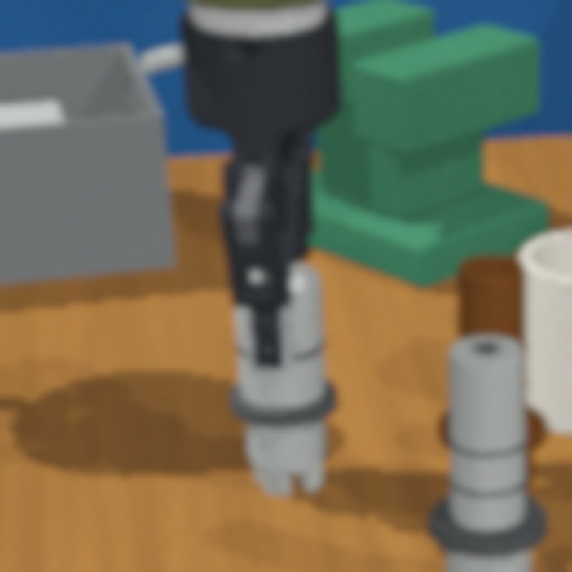

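Request:
{"op": "apply_moves", "data": {
  "commands": [
    [4,0,0,-1,0],
    [4,0,0,-2,0],
    [4,0,0,-3,0],
    [4,0,0,-3,0],
    [4,0,0,-1,0],
    [4,0,0,0,0]
  ]
}}

```text
time_s: 12.15
eef_pos: [510.7, 313.4, 183.9]
ee_rot: [-0.001, 0.992, -0.123, 0.002]
force: [-0.3, 0.8, -5.1]
grip_width: 0.505
```

Request:
{"op": "apply_moves", "data": {
  "commands": [
    [4,0.5,1.7,0,0],
    [4,1,3.6,0,0],
    [4,1,3.6,0,0],
    [4,1,3.6,0,0],
    [4,1,3.6,0,0],
    [4,1,3.6,0,0],
    [4,1,3.6,0,0],
    [4,1,3.6,0,0],
    [4,1,3.4,0,0],
    [4,1,3.2,0,0],
    [4,0,0,0,0],
    [4,0,0,0,0]
  ]
}}

```text
time_s: 13.15
eef_pos: [519.5, -36.2, 179.5]
ee_rot: [-0.0, 0.992, -0.124, -0.002]
force: [-0.7, 0.7, -5.3]
grip_width: 0.501
```

```bash
python3 -c "
from h import *
go(520.5,-34.6,145)
s=ctrl.capture('side')[:,:,::-1]; t=ctrl.capture('top')[:,:,::-1]
a=cv2.resize(s[170:300,215:345],(390,390)); b=cv2.resize(t[220:350,310:440],(390,390)); cv2.imwrite('pics/p2.png',np.hstack([a,b]))"
```

```text
t 13.15 pos [519.5 -36.2 179.5] jawyaw -1.82 q6 1.525 F [-0.7  0.7 -5.3] grip 0.501 tilt [-0.004  0.001 -1.   ]
delta tool cm [ 0.07 -0.18  3.45] roll None
```

View pics/p2.png

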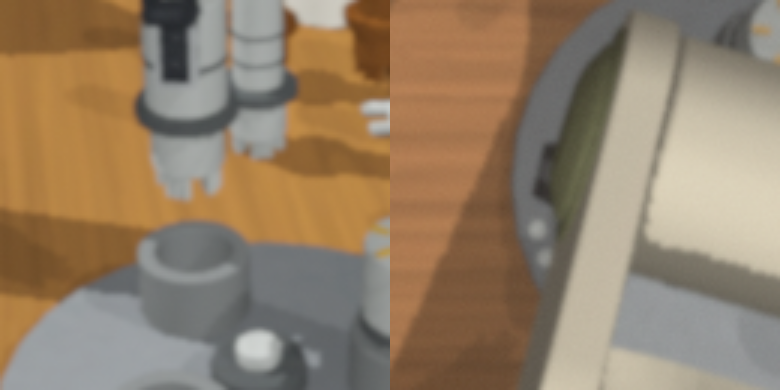

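Request:
{"op": "apply_moves", "data": {
  "commands": [
    [4,0.07,-0.18,1,0],
    [4,0,0,1.5,0.05],
    [4,0,0,1,0.05],
    [4,0,0,0,0],
    [4,0,0,0,0]
  ]
}}

```text
time_s: 13.67
eef_pos: [521.2, -32.4, 146.0]
ee_rot: [-0.0, 0.985, -0.171, -0.001]
force: [0.6, 0.3, -4.1]
grip_width: 0.504
```

```bash
python3 -c "
from h import *
go(520.5,-34.6,110)
s=ctrl.capture('side')[:,:,::-1]
cv2.imwrite('pics/p2b.png',cv2.resize(s[190:290,225:325],(600,600),interpolation=2))
z=ctrl.sense()['eef_pos'];b=z[2]-82.2
print(b,(proj('side',[[520.5,-34.6,52],[z[0],z[1],b],[z[0],z[1],b+30]])-[225,190])*6)"
```

```text
t 13.67 pos [521.2 -32.4 146. ] jawyaw -1.914 q6 1.628 F [ 0.6  0.3 -4.1] grip 0.504 tilt [-0.002  0.001 -1.   ]
delta tool cm [0.01 0.23 3.6 ] roll None
64.52302452890261 [[318.9837963  383.41616088]
 [320.77183631 342.49481206]
 [317.54412048 251.92359656]]
```

View pics/p2b.png

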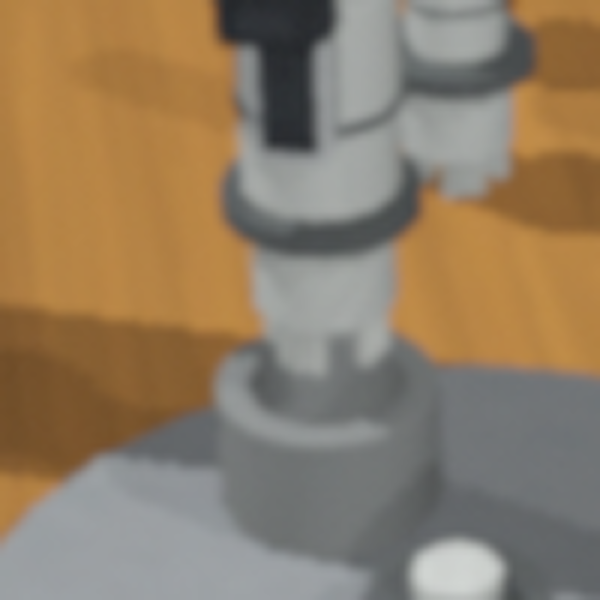

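Request:
{"op": "apply_moves", "data": {
  "commands": [
    [4,0,0.2,0.4,0],
    [4,0,0,0.4,0],
    [4,0,0,0.8,0],
    [4,0,0,0.8,0],
    [4,0,0,0.8,0],
    [4,0,0,0.4,0],
    [4,0,0,0.2,0],
    [4,0,0,0,0]
  ]
}}

```text
time_s: 14.38
eef_pos: [520.7, -35.2, 108.2]
ee_rot: [-0.0, 0.985, -0.172, -0.0]
force: [0.6, -0.6, -3.9]
grip_width: 0.5
```

Request:
{"op": "apply_moves", "data": {
  "commands": [
    [4,0,0,0.2,0],
    [4,0,0,0.2,0],
    [4,0,0,0,0],
    [4,0,0,0,0]
  ]
}}

```text
time_s: 14.72
eef_pos: [520.9, -35.3, 104.9]
ee_rot: [-0.0, 0.985, -0.172, 0.0]
force: [0.7, 0.2, -4.0]
grip_width: 0.502
```

Request:
{"op": "apply_moves", "data": {
  "commands": [
    [4,0,0,0.2,0],
    [4,0,0,0,0],
    [4,0,0,0,0]
  ]
}}

```text
time_s: 14.97
eef_pos: [521.3, -35.4, 103.5]
ee_rot: [0.0, 0.985, -0.172, 0.001]
force: [-0.3, -0.1, 3.0]
grip_width: 0.504
```

Contact on the key; press a little more and turn.

Request:
{"op": "apply_moves", "data": {
  "commands": [
    [4,0,0,0.15,0],
    [4,0,0,0,0.05],
    [4,0,0,0,0.05],
    [4,0,0,0,0]
  ]
}}

```text
time_s: 15.3
eef_pos: [520.6, -35.1, 100.8]
ee_rot: [-0.0, 0.975, -0.222, -0.0]
force: [0.6, 0.5, -5.3]
grip_width: 0.505
```

Request:
{"op": "apply_moves", "data": {
  "commands": [
    [4,0,0,0.2,0.05],
    [4,0,0,0.2,0],
    [4,0,0,0,0],
    [4,0,0,0,0]
  ]
}}

```text
time_s: 15.63
eef_pos: [520.7, -35.2, 97.0]
ee_rot: [-0.0, 0.97, -0.245, -0.0]
force: [-0.2, 1.1, -4.2]
grip_width: 0.506
```

Request:
{"op": "apply_moves", "data": {
  "commands": [
    [4,0,0,0.15,0],
    [4,0,0,0.15,0],
    [4,0,0,0,0],
    [4,0,0,0,0]
  ]
}}

```text
time_s: 15.97
eef_pos: [520.9, -35.3, 94.3]
ee_rot: [-0.0, 0.969, -0.245, 0.0]
force: [0.2, -0.2, -4.6]
grip_width: 0.502
```

Request:
{"op": "apply_moves", "data": {
  "commands": [
    [4,0,0,0.15,0],
    [4,0,0,0,0],
    [4,0,0,0,0]
  ]
}}

```text
time_s: 16.22
eef_pos: [521.3, -35.4, 94.2]
ee_rot: [0.0, 0.969, -0.245, 0.001]
force: [-4.6, 0.7, 10.0]
grip_width: 0.504
```

Request:
{"op": "apply_moves", "data": {
  "commands": [
    [4.5,0,0,0,0],
    [5.5,0,0,0,0],
    [7,0,0,0,0],
    [8.5,0,0,0,0],
    [8.5,0,0,0,0],
    [8.5,0,0,0,0],
    [8.5,0,0,-2,0],
    [8.5,0,0,-3.5,0],
    [8.5,0,0,-3.5,0],
    [8.5,0,0,-2,0],
    [8.5,0,0,0,0],
    [8.5,0,0,0,0]
  ]
}}

```text
time_s: 17.22
eef_pos: [521.1, -35.3, 203.3]
ee_rot: [0.0, 0.969, -0.246, 0.001]
force: [-1.1, 0.1, -1.6]
grip_width: 0.997
```

```bash
python3 -c "
from h import *
go(591.2,160.1,210,-np.pi)
s=ctrl.capture('side')[:,:,::-1]
cv2.imwrite('pics/p2c.png',cv2.resize(s[130:330,210:410],(600,600),interpolation=2))"
```

```text
t 17.22 pos [521.1 -35.3 203.3] jawyaw -2.067 q6 1.775 F [-1.1  0.1 -1.6] grip 0.997 tilt [ 0.002 -0.001 -1.   ]
delta tool cm [ -3.14 -20.52  -0.66] roll 1.075
```

View pics/p2c.png

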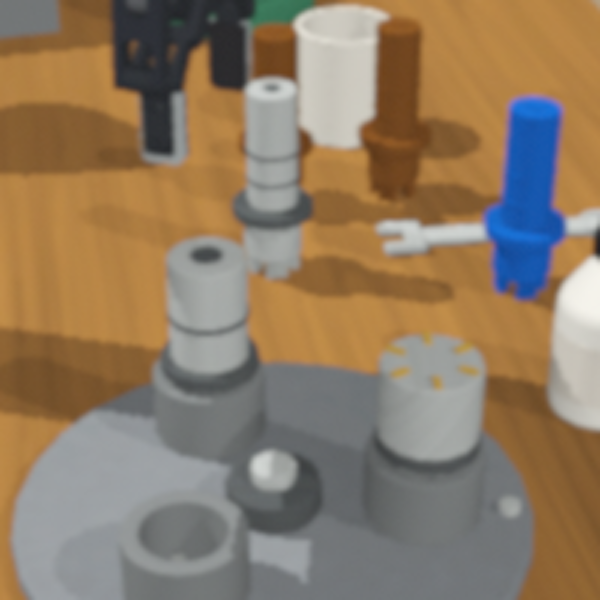

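```bash
python3 -c "
from h import *
print(plane('top',[[250/4.5+160,50/4.5+225],[220,188],[311,154]],135))
go(591.2,160.1,210,-1.571)"
```

```text
[[609.27115836 256.93704629]
 [691.00921567 252.5052224 ]
 [750.6181204  100.09610531]]
t 17.27 pos [520.6 -35.2 202.1] jawyaw -2.067 q6 1.775 F [-0.6 -0.5 -0.7] grip 0.996 tilt [-0.001  0.    -1.   ]
delta tool cm [ -3.09 -20.53  -0.79] roll -0.496
```

Request:
{"op": "apply_moves", "data": {
  "commands": [
    [8.5,-0.3,-2,0,0],
    [8.5,-0.55,-3.7,0,0],
    [8.5,-0.55,-3.7,0,0],
    [8.5,-0.55,-3.7,0,0],
    [8.5,-0.55,-3.7,0,0],
    [8.5,-0.5,-2.5,0,0],
    [8.5,-0.1,-1.2,0,0],
    [8.5,0,0,0,0],
    [8.5,0,0,0,0]
  ]
}}

```text
time_s: 18.02
eef_pos: [590.7, 159.8, 201.1]
ee_rot: [0.001, 0.969, -0.245, -0.001]
force: [0.2, 0.2, -0.2]
grip_width: 0.991
```

```bash
python3 -c "
from h import *
go(591.2,160.1,90)
s=ctrl.capture('side')[:,:,::-1]
cv2.imwrite('pics/h0.png',cv2.resize(s[100:230,230:360],(600,600),interpolation=2))"
```

```text
t 18.02 pos [590.7 159.8 201.1] jawyaw -2.066 q6 2.139 F [ 0.2  0.2 -0.2] grip 0.991 tilt [-0.003 -0.    -1.   ]
delta tool cm [ 0.06 -0.07 11.11] roll None
```

View pics/h0.png

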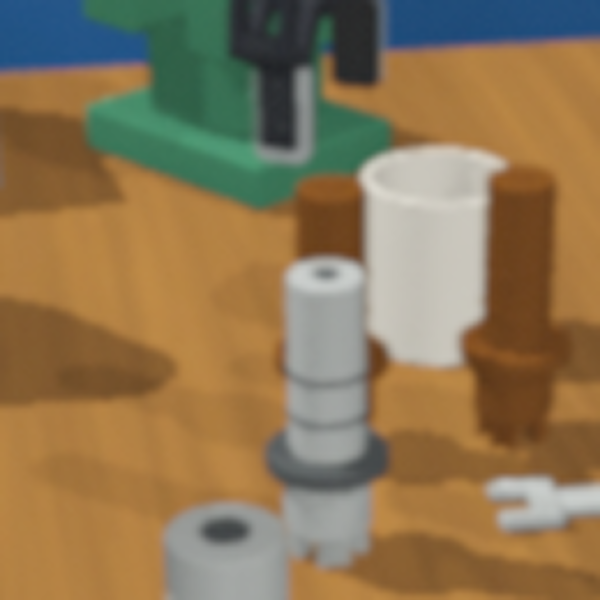

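Request:
{"op": "apply_moves", "data": {
  "commands": [
    [8.5,0,0,2,0],
    [8.5,0,0,3,0],
    [8.5,0,0,2.5,0],
    [8.5,0,0,2,0],
    [8.5,0,0,1.2,0],
    [8.5,0,0,0.4,0],
    [8.5,0,0,0,0],
    [8.5,0,0,0,0]
  ]
}}

```text
time_s: 18.73
eef_pos: [591.8, 159.4, 92.9]
ee_rot: [-0.0, 0.969, -0.246, 0.001]
force: [0.8, -0.4, 0.5]
grip_width: 0.996
```

```bash
python3 -c "
from h import *
go(591.2,160.1,90)
s=ctrl.capture('side')[:,:,::-1]
cv2.imwrite('pics/h1.png',cv2.resize(s[100:230,230:360],(600,600),interpolation=2))"
```

```text
t 18.73 pos [591.8 159.4  92.9] jawyaw -2.067 q6 2.14 F [ 0.8 -0.4  0.5] grip 0.996 tilt [ 0.002  0.    -1.   ]
delta tool cm [-0.08 -0.03  0.29] roll None
```

View pics/h1.png

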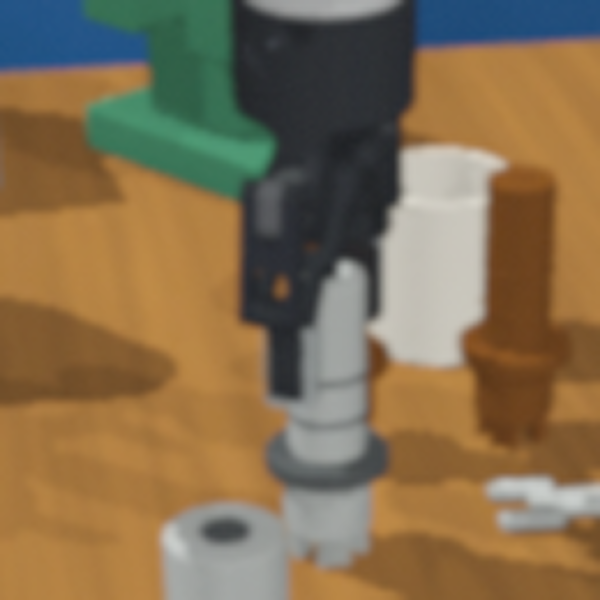

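Request:
{"op": "apply_moves", "data": {
  "commands": [
    [7,0,0,0,0],
    [6,0,0,0,0],
    [5,0,0,0,0],
    [4.5,0,0,0,0],
    [4,0,0,0,0],
    [3.6,0,0,0,0],
    [3.2,0,0,0,0],
    [3,0,0,0,0],
    [3,0,0,0,0],
    [3,0,0,0,0]
  ]
}}

```text
time_s: 19.62
eef_pos: [591.4, 159.9, 92.0]
ee_rot: [-0.0, 0.969, -0.246, 0.0]
force: [-0.6, 0.4, 3.4]
grip_width: 0.385
```

```bash
python3 -c "
from h import *
go(490.1,-169.8,93)
s=ctrl.capture('side')[:,:,::-1]
cv2.imwrite('pics/h2.png',cv2.resize(s[100:230,230:360],(600,600),interpolation=2))"
```

```text
t 19.62 pos [591.4 159.9  92. ] jawyaw -2.067 q6 2.14 F [-0.6  0.4  3.4] grip 0.385 tilt [ 0.  0. -1.]
delta tool cm [ 6.79 33.81 -0.11] roll None
```

View pics/h2.png

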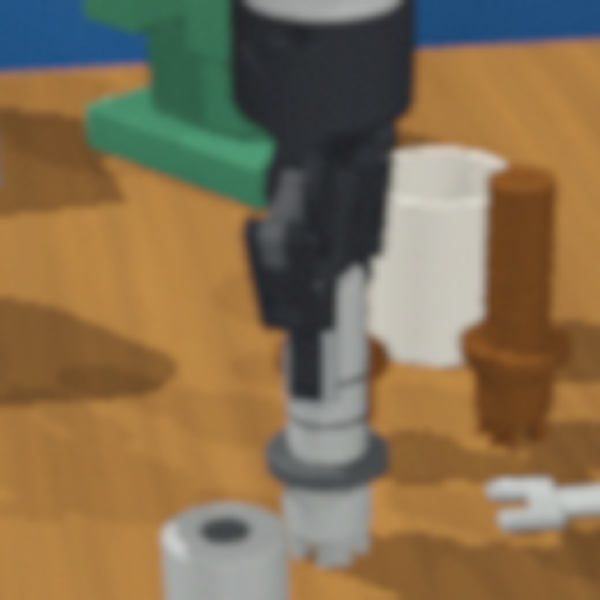

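Request:
{"op": "apply_moves", "data": {
  "commands": [
    [3,0,0,-1,0],
    [3,0,0,-2.5,0],
    [3,0,0,-3.5,0],
    [3,0,0,-3.5,0],
    [3,0,0,-3,0],
    [3,0,0,-2,0],
    [3,0,0,0,0]
  ]
}}

```text
time_s: 20.25
eef_pos: [592.2, 159.8, 251.1]
ee_rot: [-0.001, 0.969, -0.246, 0.003]
force: [1.2, -0.3, -5.8]
grip_width: 0.383
```

Request:
{"op": "apply_moves", "data": {
  "commands": [
    [3,0.4,2,0,0],
    [3,0.7,3.5,0,0],
    [3,0.75,3.7,0,0],
    [3,0.75,3.7,0,0],
    [3,0.75,3.7,0,0],
    [3,0.75,3.7,0,0],
    [3,0.75,3.7,0,0],
    [3,0.7,3.6,0,0],
    [3,0.7,3.6,0,0],
    [3,0.5,2.6,0,0],
    [3,0,0,0,0],
    [3,0,0,0,0]
  ]
}}

```text
time_s: 21.25
eef_pos: [488.6, -170.3, 244.8]
ee_rot: [-0.001, 0.969, -0.247, -0.002]
force: [0.2, 0.1, -6.9]
grip_width: 0.385
```

```bash
python3 -c "
from h import *
go(490.1,-169.8,160)"
```

```text
t 21.25 pos [ 488.6 -170.3  244.8] jawyaw -2.07 q6 1.507 F [ 0.2  0.1 -6.9] grip 0.385 tilt [-0.003  0.002 -1.   ]
delta tool cm [ 0.14 -0.12  8.48] roll None
```

Request:
{"op": "apply_moves", "data": {
  "commands": [
    [3,0.14,-0.12,1.5,0],
    [3,0,0,2.5,0.1],
    [3,0,0,2,0.1],
    [3,0,0,1.5,0.1],
    [3,0,0,0.8,0],
    [3,0,0,0,0],
    [3,0,0,0,0]
  ]
}}

```text
time_s: 21.83
eef_pos: [491.6, -168.6, 163.8]
ee_rot: [-0.0, 0.923, -0.386, -0.0]
force: [-0.5, -0.8, -6.2]
grip_width: 0.386
```

```bash
python3 -c "
from h import *
go(490.1,-169.8,110)
s=ctrl.capture('side')[:,:,::-1]
cv2.imwrite('pics/p3.png',cv2.resize(s[240:350,215:325],(600,600),interpolation=2))
z=ctrl.sense()['eef_pos'];b=z[2]-92
print(b,(proj('side',[[490.1,-169.8,52],[z[0],z[1],b],[z[0],z[1],b+30]])-[215,240])*600/110)"
```

```text
t 21.83 pos [ 491.6 -168.6  163.8] jawyaw -2.363 q6 1.807 F [-0.5 -0.8 -6.2] grip 0.386 tilt [-0.  0. -1.]
delta tool cm [-0.02  0.19  5.38] roll None
72.44587369122337 [[298.75537284 367.42999227]
 [302.04258798 305.01379076]
 [297.60772562 214.22703807]]
```

View pics/p3.png

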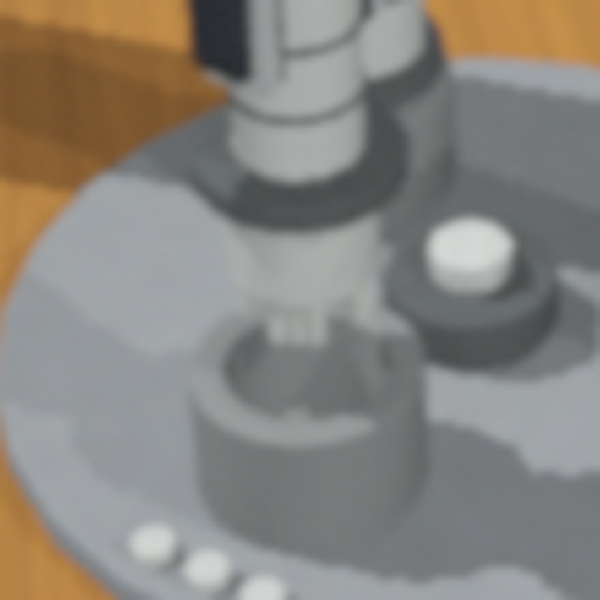

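Request:
{"op": "apply_moves", "data": {
  "commands": [
    [3,0,0.17,0.5,0],
    [3,0,0,0.6,0],
    [3,0,0,0.8,0],
    [3,0,0,0.9,0],
    [3,0,0,0.9,0],
    [3,0,0,0.5,0],
    [3,0,0,0.2,0],
    [3,0,0,0,0]
  ]
}}

```text
time_s: 22.55
eef_pos: [490.1, -170.3, 119.2]
ee_rot: [-0.0, 0.922, -0.388, -0.001]
force: [0.3, 0.4, -6.2]
grip_width: 0.383
```

Request:
{"op": "apply_moves", "data": {
  "commands": [
    [3,0,0,0.2,0],
    [3,0,0,0.15,0],
    [3,0,0,0,0],
    [3,0,0,0,0]
  ]
}}

```text
time_s: 22.88
eef_pos: [490.3, -170.4, 116.4]
ee_rot: [0.0, 0.922, -0.388, 0.0]
force: [-0.1, -0.1, -5.1]
grip_width: 0.386
```

Request:
{"op": "apply_moves", "data": {
  "commands": [
    [3,0,0,0.15,0],
    [3,0,0,0.1,0],
    [3,0,0,0,0],
    [3,0,0,0,0]
  ]
}}

```text
time_s: 23.22
eef_pos: [490.4, -170.4, 114.0]
ee_rot: [0.0, 0.922, -0.388, 0.0]
force: [0.7, 0.1, -3.4]
grip_width: 0.389
```

Request:
{"op": "apply_moves", "data": {
  "commands": [
    [3,0,0,0.1,0],
    [3,0,0,0,0],
    [3,0,0,0,0]
  ]
}}

```text
time_s: 23.47
eef_pos: [490.6, -170.7, 113.8]
ee_rot: [0.0, 0.922, -0.388, 0.001]
force: [-1.9, -0.2, 5.4]
grip_width: 0.384
```

On the key; press slightly and turn.

Request:
{"op": "apply_moves", "data": {
  "commands": [
    [3,0,0,0.15,0],
    [3,0,0,0,0.04],
    [3,0,0,0,0.04],
    [3,0,0,0,0.04]
  ]
}}

```text
time_s: 23.8
eef_pos: [491.0, -170.9, 113.1]
ee_rot: [0.0, 0.897, -0.443, 0.002]
force: [-2.9, 0.9, 8.2]
grip_width: 0.388
```

Request:
{"op": "apply_moves", "data": {
  "commands": [
    [3,0,0,0,0.04],
    [3,0,0,0,0.04],
    [3,0,0,0,0]
  ]
}}

```text
time_s: 24.05
eef_pos: [490.5, -170.4, 111.2]
ee_rot: [-0.0, 0.878, -0.478, 0.0]
force: [2.4, 0.3, -5.7]
grip_width: 0.382
```

Request:
{"op": "apply_moves", "data": {
  "commands": [
    [3,0,0,0.2,0.05],
    [3,0,0,0.2,0.03],
    [3,0,0,0,0],
    [3,0,0,0,0]
  ]
}}

```text
time_s: 24.38
eef_pos: [490.0, -170.2, 106.9]
ee_rot: [-0.0, 0.859, -0.512, -0.001]
force: [-0.5, 0.9, -7.0]
grip_width: 0.381
```

Request:
{"op": "apply_moves", "data": {
  "commands": [
    [3,0,0,0.15,0],
    [3,0,0,0.1,0],
    [3,0,0,0,0],
    [3,0,0,0,0]
  ]
}}

```text
time_s: 24.72
eef_pos: [490.2, -170.3, 104.7]
ee_rot: [-0.0, 0.859, -0.512, -0.0]
force: [-0.3, -0.9, -6.7]
grip_width: 0.386
```

Request:
{"op": "apply_moves", "data": {
  "commands": [
    [3,0,0,0.15,0],
    [3,0,0,0,0],
    [3,0,0,0,0]
  ]
}}

```text
time_s: 24.97
eef_pos: [490.6, -170.6, 104.0]
ee_rot: [0.0, 0.859, -0.512, 0.001]
force: [-3.5, 0.9, 2.4]
grip_width: 0.388
```

Request:
{"op": "apply_moves", "data": {
  "commands": [
    [3.5,0,0,0,0],
    [4.5,0,0,0,0],
    [6,0,0,0,0],
    [8.5,0,0,0,0],
    [8.5,0,0,0,0],
    [8.5,0,0,0,0],
    [8.5,0,0,-2,0],
    [8.5,0,0,-3.5,0],
    [8.5,0,0,-3.5,0],
    [8.5,0,0,-3.5,0],
    [8.5,0,0,-1.5,0],
    [8.5,0,0,0,0]
  ]
}}

```text
time_s: 25.97
eef_pos: [491.4, -171.0, 247.2]
ee_rot: [0.0, 0.859, -0.512, 0.004]
force: [0.1, -0.5, -0.6]
grip_width: 0.999
```

Request:
{"op": "apply_moves", "data": {
  "commands": [
    [8.5,0,3,0,0],
    [8.5,0,3,0,0],
    [8.5,0,3,0,0],
    [8.5,0,3,0,0],
    [8.5,0,2,0,0],
    [8.5,0,0,0,0],
    [8.5,0,0,0,0]
  ]
}}

```text
time_s: 26.55
eef_pos: [366.5, -237.0, 242.6]
ee_rot: [-0.0, 0.858, -0.513, -0.0]
force: [0.1, -0.3, -0.3]
grip_width: 0.993
```

```bash
python3 -c "
from h import *
go(490.1,-169.8,160)
s=ctrl.capture('side')[:,:,::-1].copy(); t=ctrl.capture('top')[:,:,::-1]
cv2.imwrite('pics/e_top.png',t)
cv2.imwrite('pics/e_s.png',cv2.resize(s[130:370,200:440],(600,600),interpolation=2))"
```

```text
t 26.55 pos [ 366.5 -237.   242.6] jawyaw -2.649 q6 1.805 F [ 0.1 -0.3 -0.3] grip 0.993 tilt [-0.001  0.001 -1.   ]
delta tool cm [ -0.07 -14.07   8.26] roll None
```

View pics/e_s.png

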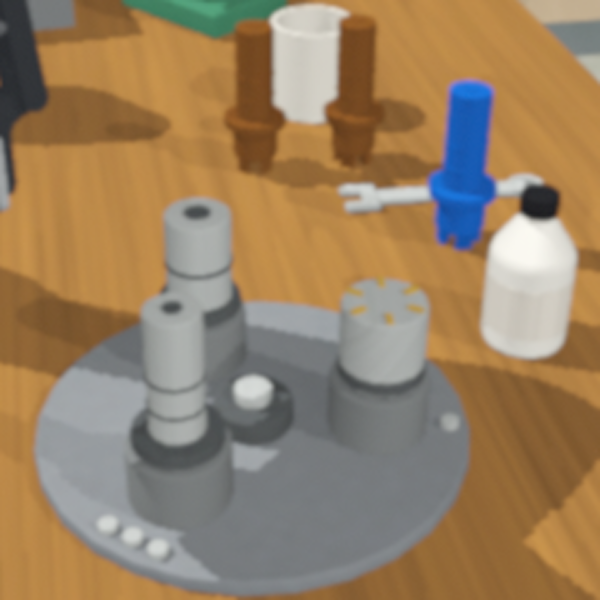

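View pics/e_top.png

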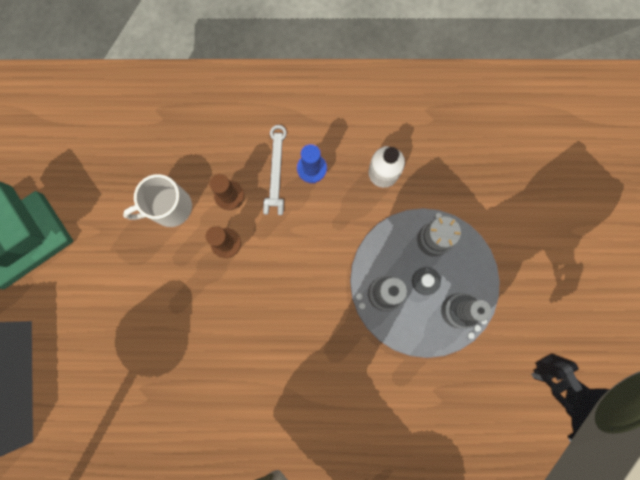

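Run:
```python
from h import *
np.set_printoptions(precision=1,suppress=True)
im={n:cv2.imread(f) for n,f in(("top","pics/e_top.png"),)}
im["side"]=ctrl.capture("side")[:,:,::-1].copy()
a=np.linspace(0,2*np.pi,60)
P=[((622.4,-128.5),107,27),((520.5,-34.6),127,22),((490.1,-169.8),147,17)]
o=[]
for n,(x0,y0,w) in(("top",(365,205,130)),("side",(240,200,130))):
    big=cv2.resize(im[n],None,fx=4,fy=4,interpolation=2)
    for xy,z,r in P:
        for zz,rr,c in((z,r,(0,0,255)),(64,28,(255,0,0))):
            cv2.polylines(big,[(proj(n,np.c_[xy[0]+rr*np.cos(a),xy[1]+rr*np.sin(a),0*a+zz])*4+1.5).round().astype(np.int32)],True,c,1)
    o.append(cv2.resize(big[y0*4:(y0+w)*4,x0*4:(x0+w)*4],(400,400)))
cv2.imwrite("pics/e_ov.png",np.hstack(o))
```

```text
(no output)
```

View pics/e_ov.png

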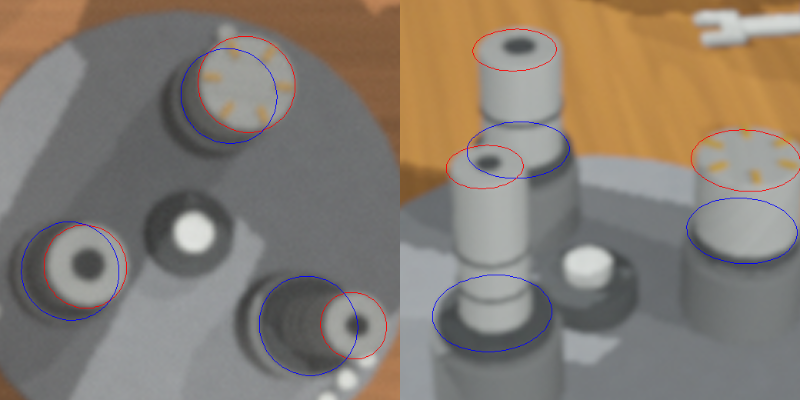

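```bash
python3 -c "
from rig import ctrl
print(ctrl.finish_job())"
```

```text
the job is handed in; nothing more can be done
None
```

All three holders are in their pockets, loaded in the set order: short in the one-stud pocket, medium in the two-stud pocket, tall in the three-stud pocket. I handed the job in at about 26.7 s of the 72 s allowed.

For each holder I lowered it onto the key and pressed lightly. I then turned it until it dropped over the key and lowered it until it met the floor. The readings between moves never showed more than about 10 N upward force on the tool.

**Last checks:**
- **Height:** each holder's foot was within about 0.5 mm of the pocket floor when I let go, going by the tool height.
- **Position and uprightness:** in both cameras the holder tops and flanges match the outlines for fully home. The side view shows all outlines shifted by about 1.5 px, the same as for the sockets themselves, which fits the calibration error. The medium holder's top also looks about 1 px off in the top view.
- **Other things on the bench:** the mug, bottle and wrench look the same in the first and last top pictures; I compared those only by eye. The gripper was open and clear of everything.

No check failed. One early result disagreed: a circle fitted to the disc in the side view put its centre about 10 mm off in y from the top view. I took that fit as unreliable, used the top view, and the holders went in without jamming.

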